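# Stack the checked dish, show the red one to the camera

### The arm

A 6-joint arm with a two-finger parallel gripper is mounted at the origin on the work surface. World frame = base frame: x ahead of the robot, y to its left, z up, the work surface at z = 0. Lengths are in mm, angles in degrees, forces in N, time in s.
With the tool pointing down it reaches from about 325 to 775 mm from the base axis. Payload 5.5 kg.
Tool frame: the origin (TCP) lies at the very end of the fingers, on their centre line; the grasp point (between the pads) lies 19 mm behind it; z points along the fingers, x is the direction in which the jaws open and shut, and the axes are right-handed (so a half turn about z gives the same grasp; the last joint's range is limited). The gripper opens to 85 mm and grips with 20 to 120 N. Pads are 22 mm wide; open, the fingers measure 114 mm over their backs; the gripper's body (76 mm by 85 mm) begins 54 mm behind the grasp point. The pads swing forward as they close: fully open they stand 13 mm farther back than shut.
Start: joints at [-67.535, 5.22, 70.514, -0, 104.267, -3.249], TCP at [260.332, -540.595, 231.275] pointing down, gripper open.
Joint ranges: [-164.24, 164.24], [-49.07, 125.15], [9.68, 141.18], [-86.29, 266.29], [3.28, 154.24], [-151.56, 151.56]. Speed limits (degrees/s): [147.25, 147.25, 172.46, 180, 180, 180].

### API

Orientations are given as [roll, pitch, yaw] about the fixed x, y, z axes, in that order (R = Rz(yaw) Ry(pitch) Rx(roll)).
In Python, from bench import ctrl gives the robot as it stands. The module is installed in compiled form; this text tells all that it offers. Calls block until the motion is done:
- ctrl.goto(position, orientation): joint-space move of the TCP to a pose.
- ctrl.move_l(position, v=150, rotation=None, stop_force=None): straight line of the TCP; rotation=None keeps the orientation; v is the mean speed in mm/s. With stop_force (N) it stops when the force on the tool has changed by that much, and returns True; else False.
- ctrl.move_j(angles): joint-space move.
- ctrl.gripper_to(opening): finger opening in mm; the grip force is fixed at half the most; returns when the fingers have stopped.
- ctrl.wait(seconds).
- ctrl.solve_ik(position, orientation): joint angles nearest the present ones, or None.
- ctrl.get_state(): the state.
- ctrl.get_image(name): name is "scene" or "top"; returns a dict with "frame" (420x560x3 uint8, blue, green, red), "intrinsics" (3x3 intrinsics, pixels), "k1" (the pictures are not rectified: a ray, as slopes to the right and down, at radius r is drawn at 1 + k1 r^2 times it, then the intrinsics apply), "R" (3x3) and "t" (3): a world point X has camera coordinates R X + t. Camera axes: x right, y down, z forward; pixel columns grow to the right and rows downward; lengths in mm; the calibration is good to about 2 mm. A picture is of the moment at which its call begins. There is no depth.
A pose or a line that the arm cannot do raises ctrl.PlanningError and nothing moves.
- ctrl.finish_job(): hands the job in, once; it reports no verdict.
The state is a dict: "time_s": time; "joint_pos": joint angles; "qvel": joint speeds; "joint_efforts": joint torques, N m; "eef_pos": TCP position; "orientation": TCP orientation; "contact_force": force on the tool from outside, world axes, zero at the start; "wrist_torque": the same for the moment, N m; "grip_width": finger opening in mm.
Only numpy, scipy, OpenCV 4.12 (cv2) and the standard library are available. Lean on these libraries where they do the work, as an engineer would, in place of code of your own. Each camera call takes 0.05 s, during which the arm holds its last target.

### The job

On the blue mat a dish with a red disc lies under a dish with a yellow disc. Set the yellow dish down squarely on top of the white dish on the green mat (do not drop it), then take the red dish and present it in the air to the inspection camera: centred on the camera's line of sight with its middle 120 mm in front of the lens, its flat underside facing the lens squarely. Finish while still holding the red dish there, motionless; do not touch the camera, and leave the blue dish, beakers and bottles where they stand.

Things in the scene. Friction and masses are not known exactly. Their poses are not given: they have to be found in the camera images.
- red_dish_c (a point): Closed clear round dish with a red disc inside, 55 mm diameter, 18 mm high overall, flat top and bottom, rigid in one piece, about 30 g. This point is its centre, 9 mm above its underside; z points up out of its top. It starts flat on the blue mat (centre 13 mm above the table), under the yellow dish; the part to present.
- yellow_dish_c (a point): Closed clear round dish with a yellow disc inside, 55 mm diameter, 18 mm high overall, flat top and bottom, rigid in one piece, about 30 g. This point is its centre, 9 mm above its underside; z points up out of its top. It starts lying loose on top of the red dish, a few mm off-centre (centre 31 mm above the table).
- white_dish_c (a point): Closed clear round dish with a white disc inside, 55 mm diameter, 18 mm high overall, flat top and bottom, rigid in one piece, about 30 g. This point is its centre, 9 mm above its underside; z points up out of its top. It lies flat on the green mat (centre 13 mm above the table); the base of the pile.
- blue_dish_c (a point): Closed clear round dish with a blue disc inside, 55 mm diameter, 18 mm high overall, flat top and bottom, rigid in one piece, about 30 g. This point is its centre, 9 mm above its underside; z points up out of its top. It lies on the bare table; leave it alone.
- wait_mat: Blue square mat fixed to the table, 110 x 110 mm, 4 mm thick, with red and yellow dishes on it. Origin at the centre of its underside.
- done_mat: Green square mat fixed to the table, 110 x 110 mm, 4 mm thick, with the white dish on it. Origin at the centre of its underside.
- view_point (a point): Empty point in the air on the camera's line of sight, 120 mm in front of the lens, where the middle of the red dish is to be held. Its z axis points along the line of sight, out of the lens, slanting upward; the held dish's own z axis must point the same way (underside towards the lens). It lies 165 mm from the tilt axis of the camera head.
- lens (a point): Centre of the front face of the camera's lens: dark glass in a 44 mm wide black barrel, with a white ring light of 74 mm diameter 10 to 17 mm behind the front. Its z axis points along the line of sight.
- camera: Foot of the inspection camera, fixed to the table: grey plate 110 x 120 x 12 mm with two uprights 74 mm high that carry the dark camera head (about 70 mm wide) on a level tilt axis 60 mm above the table, right above the origin. Origin at the centre of the foot's underside; the foot's x axis points to the camera's back, its line of sight leans to the foot's -x, roughly towards the robot. Do not touch.
- camera_head (a joint): Tilt of the camera's line of sight away from straight up, towards the foot's -x (rad). Stiff; it stays as found.
- beaker: Empty glass beaker, 68 mm wide, 90 mm high. Origin at the centre of its underside. Leave alone.
- small_beaker: Empty glass beaker, 52 mm wide, 65 mm high. Origin at the centre of its underside. Leave alone.
- clear_bottle: Clear glass bottle with black cap, 60 mm wide, 160 mm high. Origin at the centre of its underside. Leave alone.
- amber_bottle: Amber glass bottle with black cap, 60 mm wide, 160 mm high. Origin at the centre of its underside. Leave alone.
Not all that is in view belongs to the job. What is shaped like the part that bears yellow_dish_c but black or pink is not meant. Several things look just like the done_mat: the one meant starts farthest from the robot's base.

How it is judged:
By the outcome, as a careful person would: the job done as asked, in the order asked, and still so for the second after the job is handed in, while the arm keeps its last pose, push and grip.
It also fails if it takes over 59 s, if anything falls off the work surface, if the arm or the gripper's body presses on something with over 40 N, if the wrist force passes 120 N, or if a joint passes its speed limit or range.

## Working session

There is one attempt and no reset: what is moved stays moved. The work goes in short steps, each a Python script; the robot and the scene stay as the last script left them, time stands still between calls to the robot, and variables do not carry over. Pictures are saved under pics/ and viewed, and the job is handed in when it is done.

```bash
mkdir -p pics; ls; python3 - <<'E'
from bench import ctrl
import cv2
for n in("scene","top"):
    d=ctrl.get_image(n); cv2.imwrite(f"pics/{n}0.png",d["frame"]); print(n,d["intrinsics"],d["k1"],d["R"],d["t"])
print(ctrl.get_state())
E
```

```text
pics
scene [[441.29103524   0.         274.06267876]
 [  0.         441.29103524 210.00941994]
 [  0.           0.           1.        ]] 0.021859691647573305 [[-0.32223052  0.94664984  0.00464373]
 [ 0.60809241  0.21074335 -0.76538282]
 [-0.72552816 -0.24380589 -0.64355853]] [ 171.42991555 -176.20057956 1621.37965778]
top [[483.94424176   0.         283.70054223]
 [  0.         483.94424176 214.1522643 ]
 [  0.           0.           1.        ]] -0.09897239079797829 [[ 0.02724579 -0.99961262  0.00568058]
 [-0.99765649 -0.02754839 -0.06263077]
 [ 0.062763   -0.00396084 -0.9980206 ]] [ -30.21630947  500.20352696 1378.45009506]
{'time_s': 0.1, 'joint_pos': array([-6.75344970e+01,  5.25924230e+00,  7.05765696e+01, -8.26592553e-05,
        1.04265875e+02, -3.24889269e+00]), 'qvel': array([-0.02889834, -0.149034  , -0.11224281,  0.00058603,  0.12284232,
       -0.03627961]), 'joint_efforts': array([ 3.35583660e-03, -4.60217464e+01, -4.19217253e+01,  4.57645297e-05,
        1.06817446e-02,  3.17745037e-05]), 'eef_pos': array([ 260.22974699, -540.34724322,  230.24358736]), 'orientation': array([-1.79994317e+02,  1.01528180e-01, -6.42856196e+01]), 'contact_force': array([-0.22693804,  0.16732881,  0.51423191]), 'wrist_torque': array([ 0.03519283,  0.02318918, -0.01028073]), 'grip_width': 85.54773451445355}
```

View pics/scene0.png

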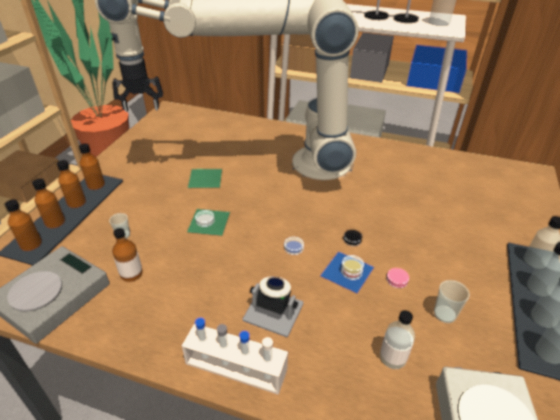

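View pics/top0.png

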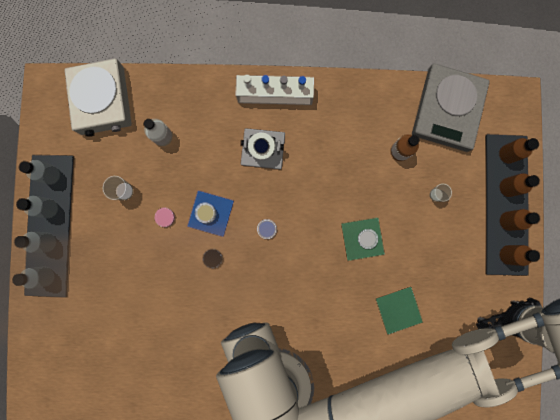

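The scene view shows the yellow-over-red stack at (352,268) on the blue mat, and the white dish at (205,218) on the far green mat. The camera is at (274,300). In the top view these are the stack (206,213), white dish (368,239) and camera (262,147). An empty green decoy mat lies at (399,310), nearer the base, and a pink dish at (165,217) and a black one at (212,258) are decoys too. I'll enlarge these areas.

```bash
cat > h.py <<'E'
import numpy as np,cv2
from bench import ctrl
from scipy.spatial.transform import Rotation as Ro
def cam(n):
    d=ctrl.get_image(n); return d
def pix(d,X):
    c=np.asarray(d["R"])@np.asarray(X,float)+np.ravel(d["t"]); s=c[:2]/c[2]; s=s*(1+d["k1"]*(s@s))
    K=d["intrinsics"]; return np.array([K[0][0]*s[0]+K[0][2],K[1][1]*s[1]+K[1][2]])
def ray(d,p):
    K=np.array(d["intrinsics"]); 
    u=cv2.undistortPoints(np.array([[p]],float),K,np.array([d["k1"],0,0,0,0.]))[0,0]
    R=np.asarray(d["R"]); return -R.T@np.ravel(d["t"]), R.T@np.array([u[0],u[1],1])
def onz(d,p,z):
    o,v=ray(d,p); return o+v*(z-o[2])/v[2]
def crop(d,x,y,w,h,s,name):
    im=d["frame"][y:y+h,x:x+w]; cv2.imwrite("pics/"+name,cv2.resize(im,None,fx=s,fy=s,interpolation=cv2.INTER_CUBIC))
E
python3 - <<'E'
from h import *
t=cam("top");s=cam("scene")
crop(t,180,185,65,50,12,"t_stack.png");crop(t,335,210,65,50,12,"t_white.png");crop(t,230,115,70,60,10,"t_cam.png")
crop(s,315,245,70,50,11,"s_stack.png");crop(s,180,200,65,45,12,"s_white.png");crop(s,235,265,80,70,8,"s_cam.png")
E
```

```text
(no output)
```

View pics/t_stack.png

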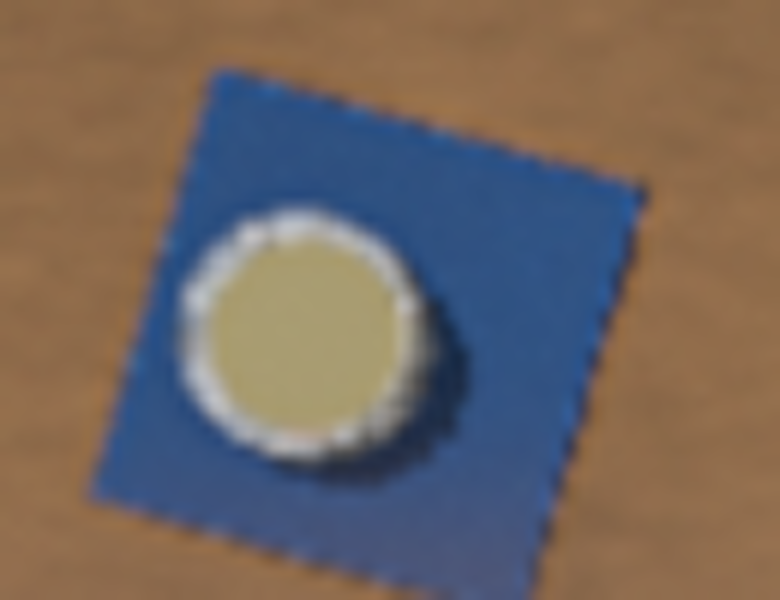

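View pics/t_white.png

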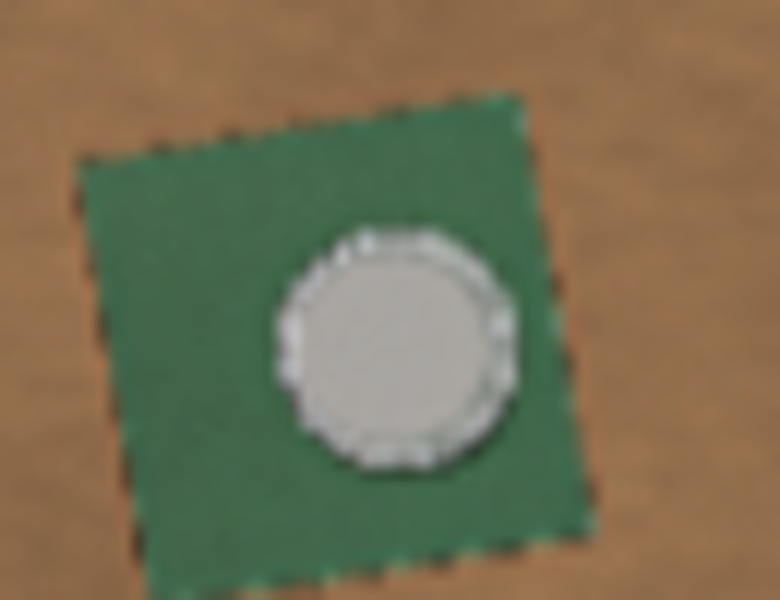

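View pics/t_cam.png

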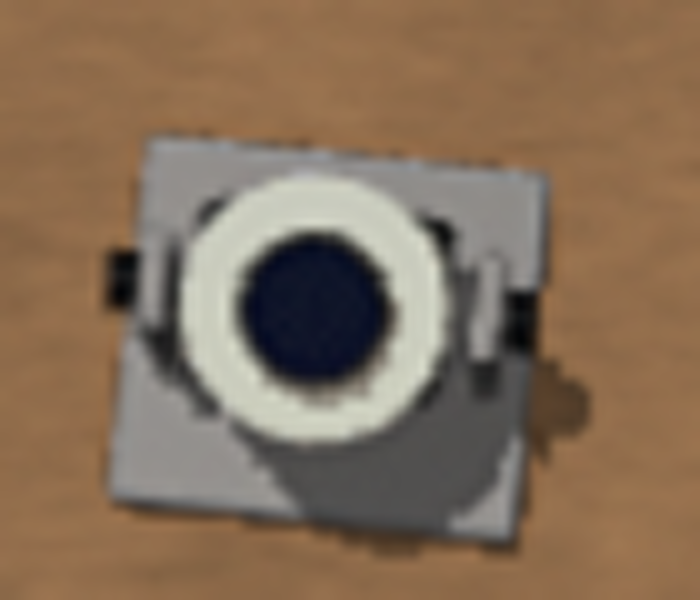

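View pics/s_stack.png

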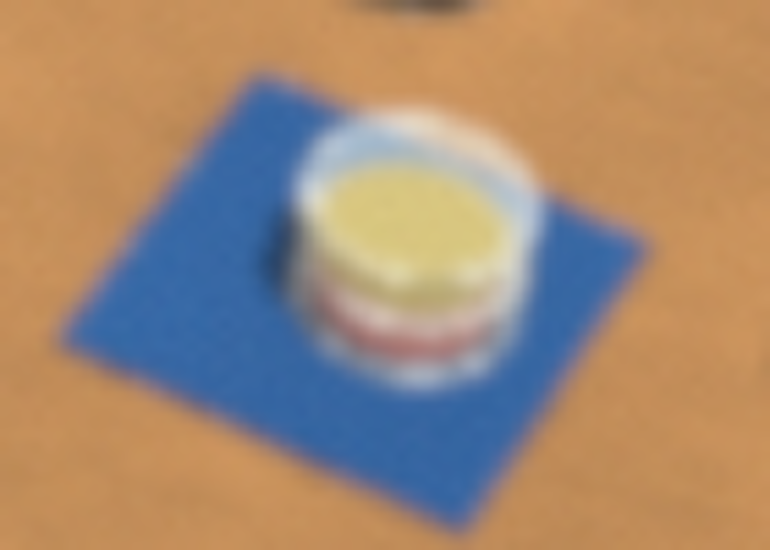

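View pics/s_white.png

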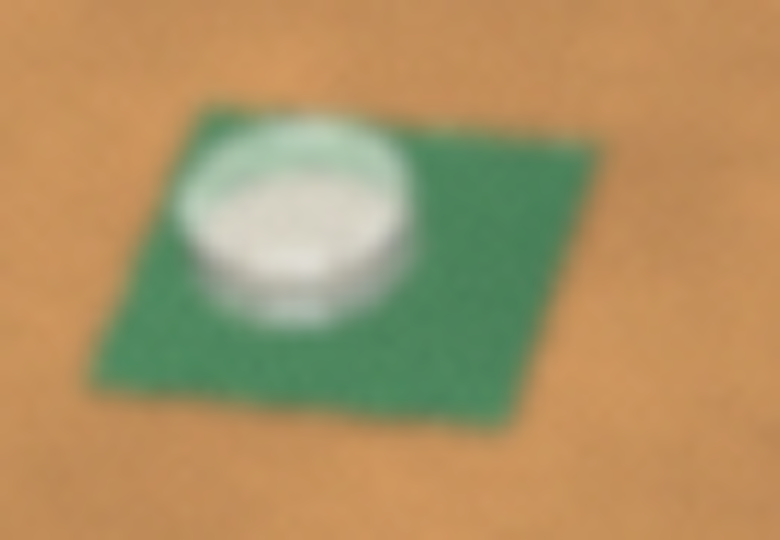

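View pics/s_cam.png

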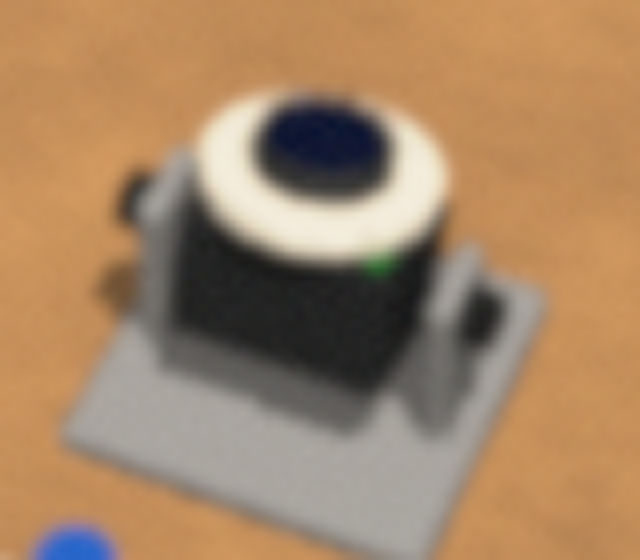

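The top crop shows the yellow rim centred at crop (298,332) and the white dish at (398,348). The ring light is at (314,309) and the lens at (317,307). The scene crop confirms red under yellow and a camera head leaning toward the robot. Next I'll segment edges for a model fit.

```bash
python3 - <<'E'
from h import *
t=cam("top");s=cam("scene")
for n,d,(x,y,w,h) in(("top",t,(230,115,70,60)),("scene",s,(235,262,80,75))):
    print(n,"campos",-np.asarray(d["R"]).T@np.ravel(d["t"]))
    im=d["frame"][y:y+h,x:x+w]; k=8; b=cv2.resize(im,None,fx=k,fy=k,interpolation=cv2.INTER_CUBIC)
    hsv=cv2.cvtColor(b,cv2.COLOR_BGR2HSV); o=b.copy()
    g=b.astype(int)
    for nm,m in(("ring",(hsv[...,2]>180)&(hsv[...,1]<70)),("glass",(g[...,0]>g[...,2]+12)&(hsv[...,2]<110))):
        m=m.astype(np.uint8)
        c,_=cv2.findContours(m,cv2.RETR_EXTERNAL,cv2.CHAIN_APPROX_NONE); c=max(c,key=cv2.contourArea)
        c=cv2.convexHull(c) if nm=="glass" else c
        e=cv2.fitEllipse(c); cv2.ellipse(o,e,(0,255,0) if nm=="ring" else (0,0,255),1)
        print(n,nm,((e[0][0]+.5)/k-.5+x,(e[0][1]+.5)/k-.5+y),e[1][0]/k,e[1][1]/k,e[2])
    cv2.imwrite(f"pics/{n}_camfit.png",o)
E
```

```text
top campos [ 413.33890128  -10.96497904 1407.2213686 ]
top ring (260.8669090270996, 145.19862365722656) 25.6256160736084 26.009475708007812 164.467529296875
top glass (260.86277198791504, 145.5541534423828) 13.08957290649414 13.48484992980957 153.88601684570312
scene campos [1338.74278801  270.15090272  907.79573261]
scene ring (274.47341537475586, 286.30542373657227) 19.337787628173828 29.462779998779297 98.416015625
scene glass (275.1063690185547, 282.21789360046387) 7.71537446975708 13.958040237426758 97.81466674804688
```

View pics/top_camfit.png

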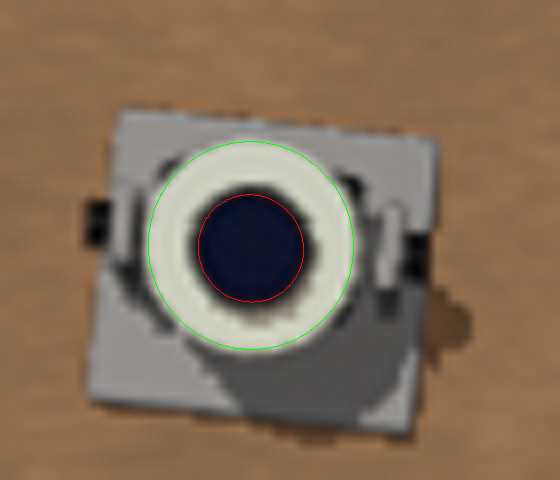

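View pics/scene_camfit.png

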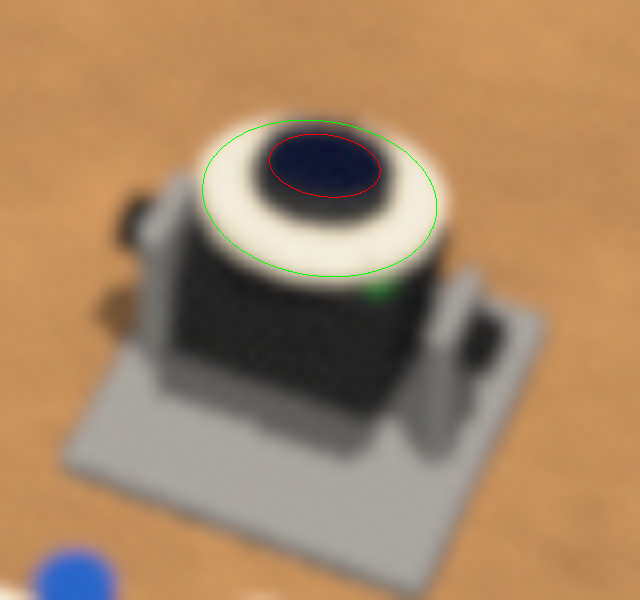

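```bash
cat > camfit.py <<'E'
from h import *
from scipy.optimize import least_squares
t=cam("top");s=cam("scene")
def U(p,x,y,k=8): return np.array([(p[0]+.5)/k-.5+x,(p[1]+.5)/k-.5+y])
def foot(q,P):
    x,y,yw,_=q[:4]; c,n=np.cos(yw),np.sin(yw); P=np.asarray(P,float)
    return np.array([x+c*P[0]-n*P[1],y+n*P[0]+c*P[1],P[2]])
def headpt(q,a,u,v): # along sight a from axis; u along foot y; v perpendicular
    th=q[3]; return foot(q,[-np.sin(th)*a+np.cos(th)*v,u,60+np.cos(th)*a+np.sin(th)*v])
obs=[]
for p,P in(((120,108),(55,60,12)),((438,140),(55,-60,12)),((88,402),(-55,60,0)),((410,437),(-55,-60,0))): obs.append((0,U(p,230,115),lambda q,P=P:foot(q,P),1))
for p,P in(((62,468),(55,-60,0)),((548,315),(-55,-60,12)) ,((548,330),(-55,-60,0))): pass
E
python3 - <<'E'
from camfit import *
q=[600,40,0,.3]
# identify which corners are which in scene
print(pix(t,[600,40,12]),pix(s,[600,40,12]))
for P in((55,60,12),(55,-60,12),(-55,60,12),(-55,-60,12)): 
    a=foot([600,40,0.08],P); b=(pix(t,a)-[230,115])*8+3.5; c=(pix(s,a)-[235,262])*8+3.5; print(P,b,c)
E
```

```text
[265.17304402 179.62103513] [280.11319407 281.00604507]Traceback (most recent call last):
  File "<stdin>", line 6, in <module>
  File "camfit.py", line 6, in foot
    x,y,yw,_=q[:4]; c,n=np.cos(yw),np.sin(yw); P=np.asarray(P,float)
    ^^^^^^^^
ValueError: not enough values to unpack (expected 4, got 3)
```

```bash
cat > camfit2.py <<'E'
from camfit import *
S=[]
for p,P in(((64,460),(55,-60,6)),((424,590),(55,60,6)),((547,318),(-55,60,10))): S.append((U(p,235,262),P))
T=[(U(p,230,115),P) for p,P in(((120,108),(55,60,12)),((438,140),(55,-60,12)),((88,402),(-55,60,0)),((410,437),(-55,-60,0)))]
# extents of ring outline & barrel in crops: x-min,x-max,y-min,y-max
ringT=[147,355,139,351]; ringS=[195,452,None,286]; barT=None; 
glassT=(251,248); glassS=(325,165)   # glass centre (front face)
def circ(q,a,r): return [headpt(q,a,r*np.cos(f),r*np.sin(f)) for f in np.linspace(0,2*np.pi,72,endpoint=False)]
def crop_(d,X,o,k=8): return (pix(d,X)-o)*k+k/2-.5
oT=np.array([230,115]);oS=np.array([235,262])
def res(q):
    r=[]
    nT,nS=q[4:6],q[6:8]
    for p,P in T: r+=list(pix(t,foot(q,P))+nT-p)
    for p,P in S: r+=list(pix(s,foot(q,P))+nS-p)
    for d,o,ring,n,g in((t,oT,ringT,nT,glassT),(s,oS,ringS,nS,glassS)):
        C=np.array([crop_(d,X,o)+8*n for a in(28,35) for X in circ(q,a,37)])
        e=[C[:,0].min(),C[:,0].max(),C[:,1].min(),C[:,1].max()]
        r+=[(a-b)/8 for a,b in zip(e,ring) if b is not None]
        r+=list((crop_(d,headpt(q,45,0,0),o)+8*n-np.array(g))/8*1.5)
    return np.array(r+list(np.array(q[4:8])*.7))
sol=least_squares(res,[650,40,.1,.3,0,0,0,0]); q=sol.x
if __name__=="__main__":
    print(q[:3],np.degrees(q[2:4]),q[4:],np.round(sol.fun,2))
    J=sol.jac; print("sd@0.3px",0.3*np.sqrt(np.diag(np.linalg.inv(J.T@J)))[:4]*[1,1,57,57])
    print("lens",headpt(q,45,0,0),"view",headpt(q,165,0,0))
    for d,o,n,nm in((t,oT,q[4:6],"top"),(s,oS,q[6:8],"scene")):
        im=cv2.imread(f"pics/{nm}_camfit.png")
        for a,r in((28,37),(35,37),(45,22)):
            C=np.array([crop_(d,X,o)+8*n for X in circ(q,a,r)]); cv2.polylines(im,[np.int32(np.round(C*16))],True,(255,0,255),1,cv2.LINE_AA,4)
        for z in(0,12):
            C=np.array([crop_(d,foot(q,(a,b,z)),o)+8*n for a,b in((55,60),(55,-60),(-55,-60),(-55,60))]); cv2.polylines(im,[np.int32(np.round(C*16))],True,(255,255,0),1,cv2.LINE_AA,4)
        cv2.imwrite(f"pics/{nm}_ov.png",im)
E
python3 camfit2.py
```

```text
[ 6.91049654e+02  5.16875395e+01 -7.56296991e-02] [-4.33326256 13.16836413] [ 0.34204988 -0.28979617  0.2785881   0.2843041 ] [-0.44 -0.23  0.53 -0.1  -0.25  0.61  0.15  0.39 -0.5   0.4  -0.01  0.89
  0.74 -0.4  -0.37  0.61 -0.28  0.29 -0.27 -0.35  0.22 -0.76  0.12  0.12
 -0.76  0.24 -0.2   0.2   0.2 ]
sd@0.3px [0.93677964 0.81529057 0.22779684 0.61330527]
lens [680.82736166  52.46212579 103.81671773] view [653.56791505  54.52768927 220.66129834]
```

View pics/top_ov.png

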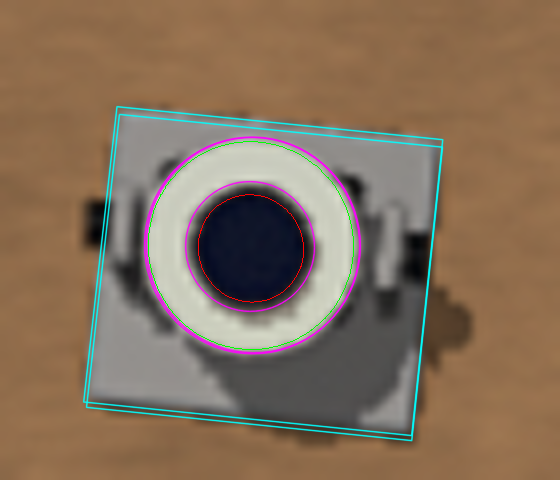

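View pics/scene_ov.png

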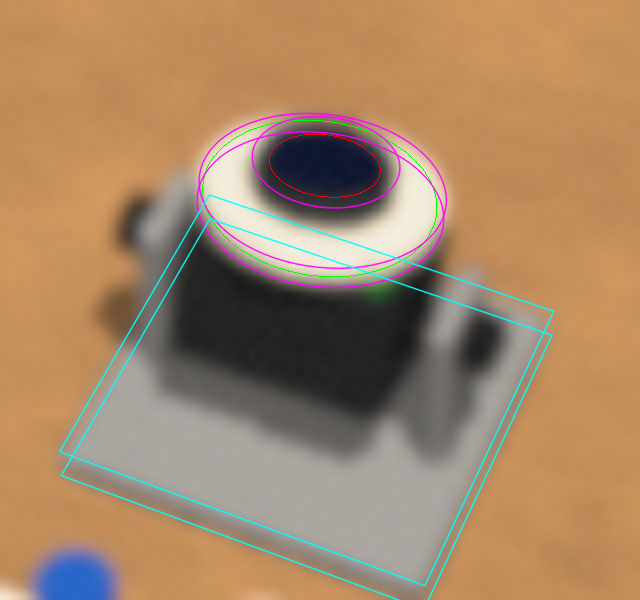

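Both overlays are close (within about 0.5 px). I'll refine with sub-pixel edge search and fit the dishes the same way.

```bash
cat > edge.py <<'E'
from camfit2 import *
from scipy.ndimage import map_coordinates
def edgepts(d,fP,w=2.0):
    """fP: Nx2 model pixel points along contour, returns signed normal offsets (image - model)"""
    im=cv2.GaussianBlur(d["frame"].astype(np.float32),(0,0),.6)
    tan=np.gradient(fP,axis=0); n=np.stack([-tan[:,1],tan[:,0]],1); n/=np.linalg.norm(n,axis=1)[:,None]
    u=np.arange(-w-.4,w+.41,.2); out=np.full(len(fP),np.nan)
    for i in range(len(fP)):
        P=fP[i]+u[:,None]*n[i]
        pr=np.stack([map_coordinates(im[...,c],[P[:,1],P[:,0]],order=1) for c in range(3)],1)
        g=np.linalg.norm(pr[3:]-pr[:-3],axis=1); k=g[1:-1].argmax()+1
        uu=(u[3:]+u[:-3])/2
        if g[k]>25 and 0<k<len(g)-1:
            a,b,c=g[k-1],g[k],g[k+1]; out[i]=uu[k]+.2*.5*(a-c)/(a-2*b+c+1e-9)
    return out,n
def seg(A,B,m=25,lo=.08,hi=.92): return [np.array(A)*(1-f)+np.array(B)*f for f in np.linspace(lo,hi,m)]
def hull(pts,m=60):
    h=cv2.convexHull(np.float32(pts))[:,0]; h=np.vstack([h,h[:1]]); L=np.r_[0,np.cumsum(np.linalg.norm(np.diff(h,axis=0),axis=1))]
    x=np.linspace(0,L[-1],m,endpoint=False); return np.stack([np.interp(x,L,h[:,0]),np.interp(x,L,h[:,1])],1).astype(float)
def cylhull(d,c,z0,z1,r=27.5):
    f=np.linspace(0,2*np.pi,90)
    return hull([pix(d,[c[0]+r*np.cos(a),c[1]+r*np.sin(a),z]) for z in(z0,z1) for a in f])
E
cat > ref.py <<'E'
from edge import *
def curves(q):
    out=[]
    H=[X for a in(28,35) for X in circ(q,a,37)]
    F=lambda a,b,z:foot(q,(a,b,z))
    out.append((0,hull([pix(t,X) for X in H])+q[4:6],'ringT'))
    out.append((1,hull([pix(s,X) for X in H])+q[6:8],'ringS'))
    B=circ(q,45,22)
    for ic,A,C,nm,lo,hi in((0,(55,60,12),(55,-60,12),'back',.05,.95),(0,(-55,60,0),(-55,-60,0),'front',.05,.3),(0,(55,60,12),(-55,60,6),'l',.5,.95),(0,(55,-60,12),(-55,-60,6),'r',.05,.3),
        (1,(55,-60,0),(55,60,0),'sb',.05,.95),(1,(55,60,0),(-55,60,0),'sr',.05,.9),(1,(55,-60,12),(-55,-60,12),'sl',.05,.4)):
        d=(t,s)[ic]; out.append((ic,np.array([pix(d,X) for X in seg(F(*A),F(*C),20,lo,hi)])+q[4+2*ic:6+2*ic],nm))
    return out
for it in range(6):
    cs=curves(q); M=[]
    for ic,c,nm in cs:
        o,n=edgepts((t,s)[ic],c); M.append((c.copy(),o,n))
        if it==5: print(nm,"n",np.isfinite(o).sum(),"med",np.nanmedian(o).round(2),"sd",np.nanstd(o).round(2))
    def r(p):
        v=[]
        for (ic,c,nm),(c0,o,n) in zip(curves(p),M):
            k=np.isfinite(o); e=((c-c0)*n).sum(1)[k]-o[k]; v+=list(e/np.sqrt(10))
        for d,oo,nn,g in((t,oT,p[4:6],glassT),(s,oS,p[6:8],glassS)): v+=list((crop_(d,headpt(p,45,0,0),oo)+8*nn-np.array(g))/8*1.5)
        return np.array(v+list(np.array(p[4:8])*.7))
    sol=least_squares(r,q,loss="soft_l1",f_scale=.15); q=sol.x
    print(q[:2].round(2),np.degrees(q[2:4]).round(2),q[4:].round(2))
print("lens",headpt(q,45,0,0),"view",headpt(q,165,0,0)); np.save("q.npy",q)
# dishes
nT,nS=q[4:6],q[6:8]
for nm,z0,z1,g in(("white",4,22,(368,239)),("yellow",22,40,(206,213)),("red",4,22,(206,213))):
  for use in((0,),(1,),(0,1)):
    p=onz(t,g,(z0+z1)/2)[:2]
    if nm=="red": p=ye.copy()
    for it in range(6):
        M=[]
        for ic in use:
            d=(t,s)[ic]; n_=(nT,nS)[ic]; c=cylhull(d,p,z0,z1)+n_
            o,n=edgepts(d,c,2.5 if it<3 else 1.5)
            # use only parts where the outline is not the other dish
            row=c[:,1]-c[:,1].mean()
            if ic==1 and nm=="yellow": o[row>0.5*0-2]=np.nan
            if ic==1 and nm=="red": o[row<3]=np.nan
            if nm=="red" and ic==0: o[:]=np.nan
            M.append((d,n_,c.copy(),o,n))
        def r(x):
            v=[0.]
            for d,n_,c0,o,n in M:
                k=np.isfinite(o); c=cylhull(d,x,z0,z1)+n_; v+=list(((c-c0)*n).sum(1)[k]-o[k])
            return np.array(v)
        if sum(np.isfinite(m[3]).sum() for m in M)<5: break
        p=least_squares(r,p,loss="soft_l1",f_scale=.2,diff_step=1e-3).x
    print(nm,use,p.round(2),[np.isfinite(m[3]).sum() for m in M])
    if nm=="yellow": ye=p
E
python3 ref.py
```

```text
[691.17  51.72] [-4.57 13.79] [ 0.13 -0.32  0.14  0.34]
[691.17  51.72] [-4.57 13.79] [ 0.13 -0.32  0.14  0.34]
[691.17  51.72] [-4.57 13.79] [ 0.13 -0.32  0.14  0.34]
[691.17  51.72] [-4.57 13.79] [ 0.13 -0.32  0.14  0.34]
[691.17  51.72] [-4.57 13.79] [ 0.13 -0.32  0.14  0.34]
ringT n 60 med 0.19 sd 0.61
ringS n 60 med 0.31 sd 34.64
back n 15 med 0.4 sd 0.21
front n 20 med -1.2 sd 0.26
l n 13 med -0.2 sd 0.63
r n 17 med 0.6 sd 0.25
sb n 0 med nan sd nan
sr n 0 med nan sd nan
sl n 0 med nan sd nan
[691.17  51.72] [-4.57 13.79] [ 0.13 -0.32  0.14  0.34]
lens [680.47361015  52.57264031 103.70237928] view [651.95492103  54.85031489 220.24205737]
white (0,) [ 436.47 -260.62] [np.int64(60)]
white (1,) [ 436.02 -259.14] [np.int64(22)]
white (0, 1) [ 436.22 -260.26] [np.int64(60), np.int64(22)]
yellow (0,) [497.63 209.96] [np.int64(60)]
yellow (1,) [494.73 208.8 ] [np.int64(13)]
yellow (0, 1) [497.33 209.75] [np.int64(60), np.int64(14)]
red (0,) [497.33 209.75] [np.int64(0)]
red (1,) [497.97 211.11] [np.int64(8)]
red (0, 1) [497.97 211.11] [np.int64(0), np.int64(8)]ref.py:17: RuntimeWarning: All-NaN slice encountered
  if it==5: print(nm,"n",np.isfinite(o).sum(),"med",np.nanmedian(o).round(2),"sd",np.nanstd(o).round(2))
  var = nanvar(a, axis=axis, dtype=dtype, out=out, ddof=ddof,
```

```bash
python3 - <<'E'
a=open('edge.py').read()
a=a[:a.index("def hull")]+'''def hull(pts,m=60):
    pts=np.asarray(pts); f=np.linspace(0,2*np.pi,m,endpoint=False); D=np.stack([np.cos(f),np.sin(f)],1)
    # soft support point, outline sampled by normal direction
    S=pts@D.T; W=np.exp((S-S.max(0))/.02); W/=W.sum(0); return W.T@pts
'''+a[a.index("def cylhull"):]
a=a.replace("g[k]>25","g[k]>TH").replace("out[i]=uu[k]+.2*.5*(a-c)/(a-2*b+c+1e-9)","out[i]=uu[k]+np.clip(.1*(a-c)/(a-2*b+c-1e-9),-.2,.2)").replace("def edgepts","TH=12\ndef edgepts")
open('edge.py','w').write(a)
b=open('ref.py').read().replace('if it==5: print','if it==11: print').replace("range(6):\n    cs","range(12):\n    cs").replace("    print(q[:2]","    if it>9: print(q[:2]")
b=b.replace('print("lens"','J=sol.jac;print("sd",(.3/np.sqrt(10)*np.sqrt(np.diag(np.linalg.inv(J.T@J))))[:4]*[1,1,57,57])\nprint("lens"')
open('ref.py','w').write(b)
E
python3 ref.py
```

```text
[690.41  51.48] [-3.59 14.5 ] [ 0.06 -0.73  0.13  0.26]
ringT n 60 med 0.17 sd 0.47
ringS n 60 med 0.12 sd 0.71
back n 20 med 0.39 sd 0.28
front n 20 med -1.4 sd 0.27
l n 20 med -0.2 sd 0.63
r n 20 med 0.3 sd 0.23
sb n 20 med -1.64 sd 0.66
sr n 20 med -0.61 sd 0.31
sl n 20 med 0.35 sd 0.11
[690.22  51.47] [-3.5 14.4] [ 0.06 -0.78  0.13  0.28]
sd [0.78904905 0.32174296 0.19194784 0.31113102]
lens [679.04996544  52.15394264 103.58664139] view [649.2668687   53.9737307  219.81768509]
white (0,) [ 435.11 -260.82] [np.int64(60)]
white (1,) [ 433.44 -260.87] [np.int64(60)]
white (0, 1) [ 434.91 -260.77] [np.int64(60), np.int64(60)]
yellow (0,) [496.43 209.73] [np.int64(60)]
yellow (1,) [494.42 209.52] [np.int64(27)]
yellow (0, 1) [495.68 209.59] [np.int64(60), np.int64(27)]
red (0,) [495.68 209.59] [np.int64(0)]
red (1,) [498.88 211.54] [np.int64(26)]
red (0, 1) [498.88 211.54] [np.int64(0), np.int64(26)]
```

```bash
sed -i "s/(-55,60,0),(-55,-60,0),'front'/(-55,60,12),(-55,-60,12),'front'/; s/(55,-60,0),(55,60,0),'sb'/(55,-60,12),(55,60,12),'sb'/; s/(55,60,0),(-55,60,0),'sr'/(55,60,6),(-55,60,6),'sr'/" ref.py
cat >> ref.py <<'E'
for d,ic,nm in((t,0,"top"),(s,1,"scene")):
    o=(oT,oS)[ic]; im=d["frame"][o[1]:o[1]+75,o[0]:o[0]+80]; im=cv2.resize(im,None,fx=8,fy=8,interpolation=cv2.INTER_CUBIC)
    for i,c,_ in curves(q):
        if i==ic: cv2.polylines(im,[np.int32(((c-o)*8+3.5)*16)],False,(255,0,255),1,cv2.LINE_AA,4)
    for a,r_ in((45,22),):
        C=np.array([crop_(d,X,o)+8*q[4+2*ic:6+2*ic] for X in circ(q,a,r_)]); cv2.polylines(im,[np.int32(C*16)],True,(0,255,255),1,cv2.LINE_AA,4)
    cv2.imwrite(f"pics/{nm}_ov2.png",im)
E
python3 ref.py
```

```text
[693.66  51.69] [-3.74 16.94] [0.11 0.06 0.13 0.2 ]
ringT n 60 med 0.17 sd 0.43
ringS n 60 med 0.08 sd 0.66
back n 20 med 0.6 sd 0.27
front n 20 med -0.4 sd 0.27
l n 20 med -0.2 sd 0.64
r n 20 med 0.4 sd 0.24
sb n 20 med 0.03 sd 0.97
sr n 20 med -0.32 sd 0.3
sl n 20 med 0.22 sd 0.13
[693.67  51.7 ] [-3.73 16.92] [0.12 0.06 0.13 0.19]
sd [0.37307439 0.32255535 0.16704735 0.30778584]
lens [680.60288406  52.54810807 103.05111791] view [645.7444362  54.8205837 217.854099 ]
white (0,) [ 437.54 -260.62] [np.int64(60)]
white (1,) [ 433.73 -260.38] [np.int64(60)]
white (0, 1) [ 437.   -260.39] [np.int64(60), np.int64(60)]
yellow (0,) [498.81 209.99] [np.int64(60)]
yellow (1,) [494.72 209.57] [np.int64(27)]
yellow (0, 1) [497.83 209.66] [np.int64(60), np.int64(27)]
red (0,) [497.83 209.66] [np.int64(0)]
red (1,) [499.   211.52] [np.int64(26)]
red (0, 1) [499.   211.52] [np.int64(0), np.int64(26)]
```

```bash
python3 -c "
import cv2,numpy as np
a=cv2.imread('pics/top_ov2.png');b=cv2.imread('pics/scene_ov2.png');cv2.imwrite('pics/ov2.png',cv2.resize(np.hstack([a[:520,:500],b[:520]]),None,fx=.68,fy=.68))"
```

```text
(no output)
```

View pics/ov2.png

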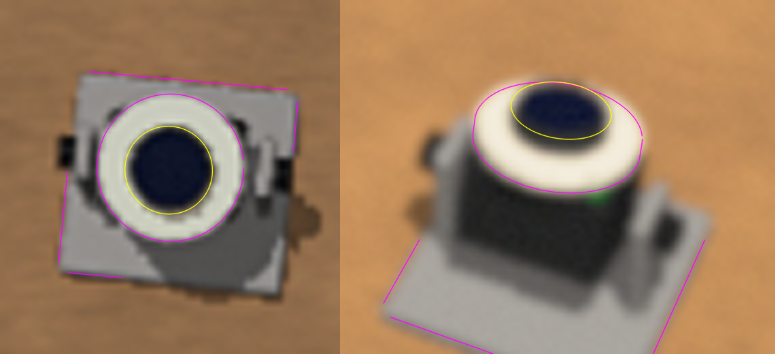

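```bash
python3 - <<'E'
from camfit2 import *
ax=U((257,239.5),230,115); ri=U((251,245.5),230,115); gl=U((251,248),230,115)
A=onz(t,ax,60); print("axis",A)
for a,p in((33,ri),(45,gl)):
    th=.25
    for _ in range(20):
        P=onz(t,p,60+a*np.cos(th)); th=np.arcsin(-(P[0]-A[0])/a)
    print(a,P,np.degrees(th))
k1=onz(t,U((98,223.5),230,115),60);k2=onz(t,U((416.5,255.5),230,115),60);print(k1,k2,np.degrees(np.arctan2(k1[0]-k2[0],k1[1]-k2[1])))
for n,d in(("top",t),("scene",s)):
    x,y,w,h=(230,115,70,60) if n=="top" else (235,262,80,65)
    im=d["frame"][y:y+h,x:x+w].astype(float); im=np.clip(im*1.0,0,255).astype(np.uint8)
    cv2.imwrite(f"pics/{n}_n.png",cv2.resize(im,None,fx=11 if n=="top" else 9,fy=11 if n=="top" else 9,interpolation=cv2.INTER_NEAREST))
E
```

```text
axis [693.11540665  51.11638827  60.        ]
33 [684.35649887  51.64919557  91.81637211] 15.391996791030998
45 [681.11089358  51.07198791 103.36924793] 15.471972156316193
[697.35680321 107.39332551  60.        ] [688.95074859  -5.25450586  60.        ] 4.267640416121278
```

View pics/top_n.png

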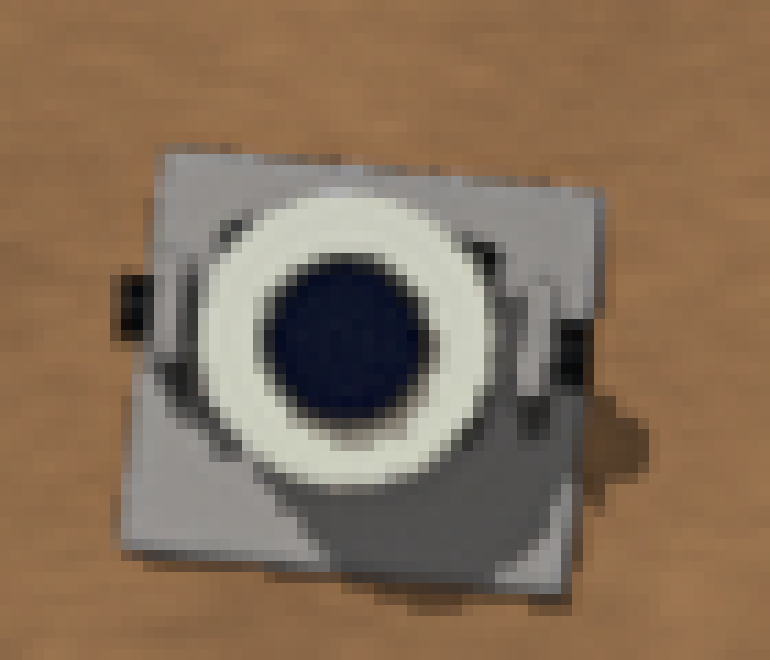

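```bash
python3 - <<'E'
from h import *
ctrl.goto([496.8,209.8,200],[180,0,0]); ctrl.gripper_to(72)
ctrl.move_l([496.8,209.8,70])
st=ctrl.get_state(); print(st["time_s"],st["eef_pos"],st["orientation"],st["joint_pos"].round(1),st["contact_force"],st["grip_width"])
s=cam("scene");t=cam("top"); crop(s,300,215,100,75,8,"s1.png");crop(t,160,175,90,70,8,"t1.png")
for z in(0,10): print(pix(s,st["eef_pos"]+[0,0,z]))
E
```

```text
4.9833 [497.45782192 210.0380126   71.30044082] [-1.79962014e+02 -1.09017515e-01 -1.26521410e-03] [19.3 -2.5 94.6 -0.  87.8 19.3] [-0.03608488  0.31929322  0.12245676] 72.07475566483082
[353.90757889 254.04871444]
[354.36806625 251.37083211]
```

View pics/s1.png

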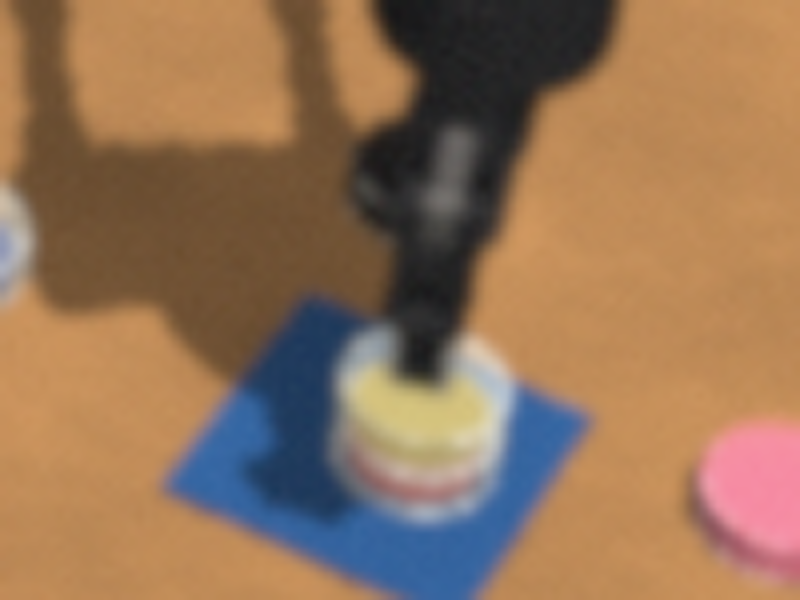

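View pics/t1.png

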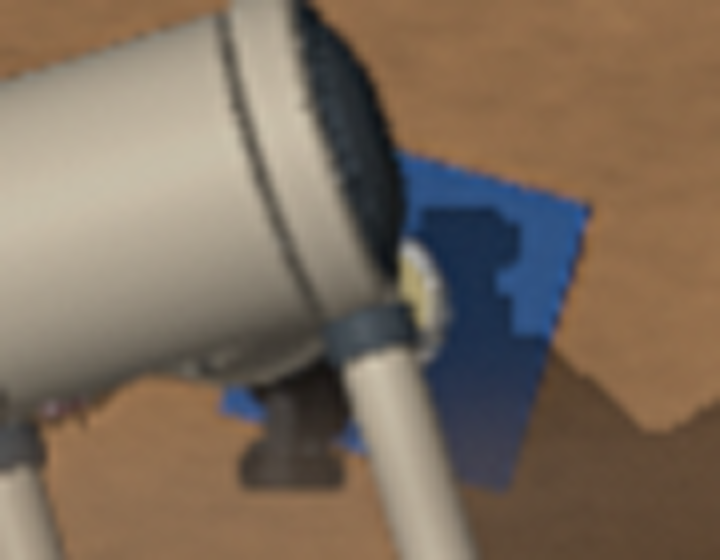

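```bash
python3 - <<'E'
from h import *
s=cam("scene")
for dx in(36,44):
  for z in(71,75,80): print(dx,z,(pix(s,[497.5+dx,210,z])-[300,215])*8+3.5)
print(ctrl.get_state()["eef_pos"])
E
```

```text
36 71 [413.17060923 392.73039795]
36 75 [414.62249139 384.16647094]
36 80 [416.44682546 373.40715643]
44 71 [408.29591749 410.13047843]
44 75 [409.74388356 401.56165247]
44 80 [411.56334138 390.79592067]
[497.53521604 210.04387191  71.40827855]
```

```bash
python3 - <<'E'
from edge import *
s=cam("scene")
for y in(207,210):
  h=(cylhull(s,[496.5,y],22,40)-[300,215])*8+3.5; print(y,h[:,0].min(),h[:,0].max(),h[:,1].min(),h[:,1].max())
crop(s,325,235,55,50,14,"s2.png")
E
```

```text
207 327.1166805648427 498.03098790037075 318.2491732539456 475.2438801334356
210 335.8264572695671 506.982226195003 320.3253887036053 477.47677085784926
```

View pics/s2.png

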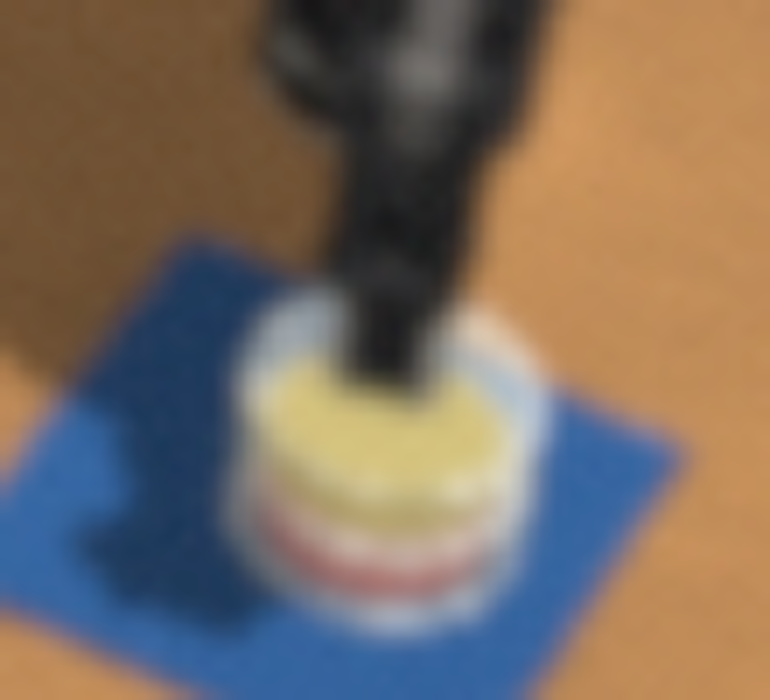

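```bash
python3 - <<'E'
from h import *
print(ctrl.move_l([496.8,210,20],v=80,stop_force=8)); print(ctrl.get_state()["eef_pos"],ctrl.get_state()["contact_force"])
ctrl.gripper_to(40); st=ctrl.get_state(); print(st["eef_pos"],st["contact_force"],st["grip_width"],st["time_s"])
ctrl.move_l([496.8,210,60],v=60)
s=cam("scene"); crop(s,315,225,75,65,10,"s3.png")
st=ctrl.get_state(); print(st["eef_pos"],st["contact_force"],st["grip_width"],st["time_s"])
E
```

```text
False
[497.01229422 210.08321831  20.23843559] [ 0.63244715 -0.35952623 -0.62844259]
[497.67887322 210.2941369   21.45255509] [ 0.35000957 -0.38663459  4.68202774] 52.9438867122972 6.3583
[496.47164229 209.90027896  59.42826181] [ 0.80915269  0.50984457 -0.34238941] 52.552857461610444 7.225
```

View pics/s3.png

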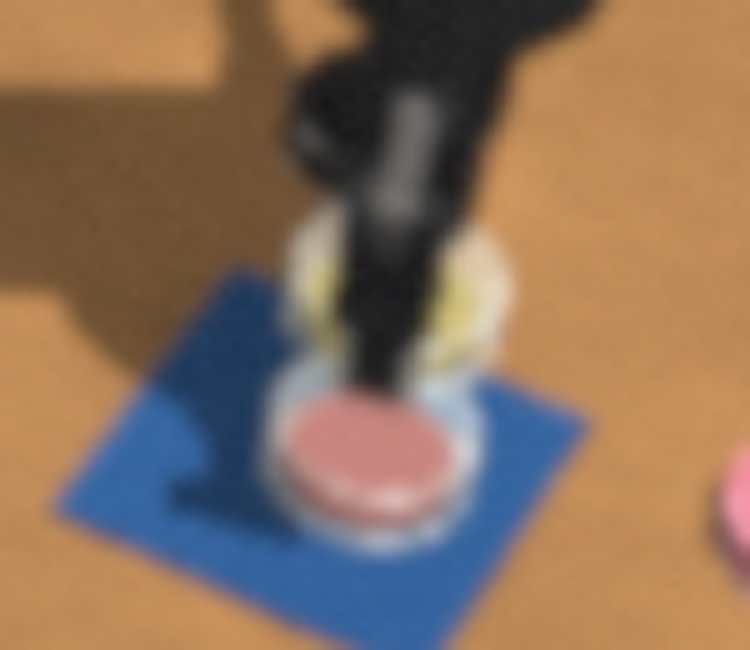

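```bash
python3 - <<'E'
from edge import *
s=cam("scene"); st=ctrl.get_state(); e=st["eef_pos"]; o=np.array([320,230])
im=cv2.resize(s["frame"][230:285,320:375],None,fx=14,fy=14,interpolation=cv2.INTER_CUBIC)
f=lambda p:(np.asarray(p)-o)*14+6.5
# finger near: x +26.5..+36, width 22, tip z e+4
for dx,c in((26.5,(0,255,0)),(36,(0,255,255))):
    P=np.array([f(pix(s,[e[0]+dx,e[1]+w,z])) for w,z in((-11,e[2]+4),(11,e[2]+4),(11,e[2]+34),(-11,e[2]+34))]); cv2.polylines(im,[np.int32(P)],True,c,1)
zb=e[2]+1.3
for dy,c in((0,(255,0,255)),):
    h=f(cylhull(s,[e[0],e[1]+dy],zb,zb+18)); cv2.polylines(im,[np.int32(h)],True,c,1)
cv2.imwrite("pics/s4.png",im)
E
```

```text
(no output)
```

View pics/s4.png

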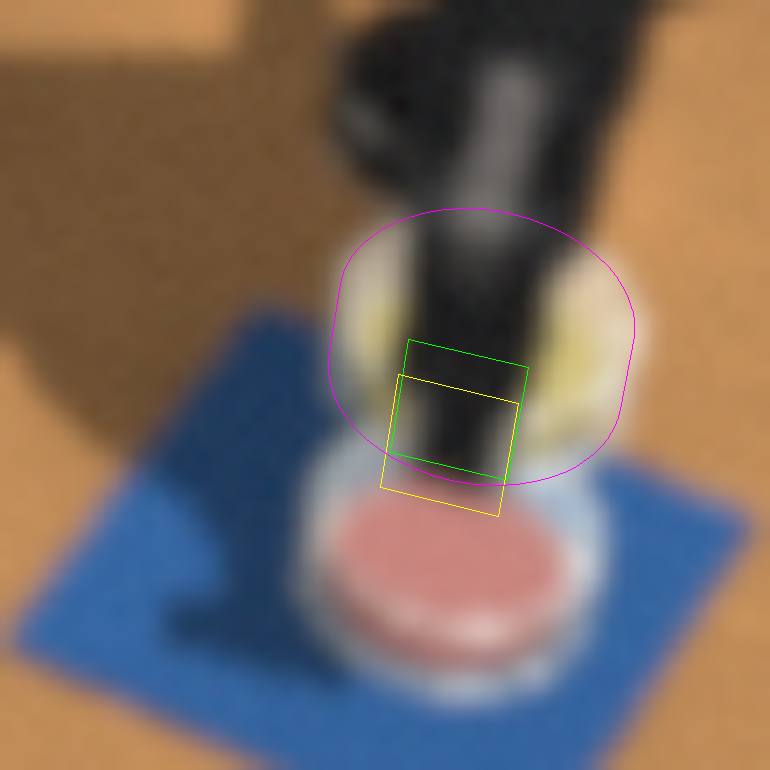

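Yellow is held and centred in the jaws to about 1 mm. Red is left on the mat at scene crop (455,560) in the 14x view. Now I'll carry yellow over white and compare the two within the same camera.

```bash
python3 - <<'E'
from h import *
ctrl.move_l([496.8,210,150],v=200)
ctrl.goto([435.5,-261,130],[180,0,0])
ctrl.move_l([435.5,-261,55],v=100); ctrl.wait(.3)
st=ctrl.get_state(); print(st["eef_pos"],st["orientation"],st["contact_force"],st["grip_width"],st["time_s"],st["joint_pos"].round(1))
s=cam("scene");t=cam("top"); crop(s,175,180,60,60,12,"s5.png");crop(t,320,200,80,60,9,"t5.png"); np.save("s5.npy",s["frame"])
E
```

```text
[ 435.73928113 -261.16662701   55.57189336] [ 1.79968647e+02 -4.58169181e-02  5.47029309e-04] [ 0.63908961  0.41412932 -0.58544989] 52.94972719762415 10.9083 [-34.8  -6.9 100.4   0.   86.4 -34.8]
```

View pics/s5.png

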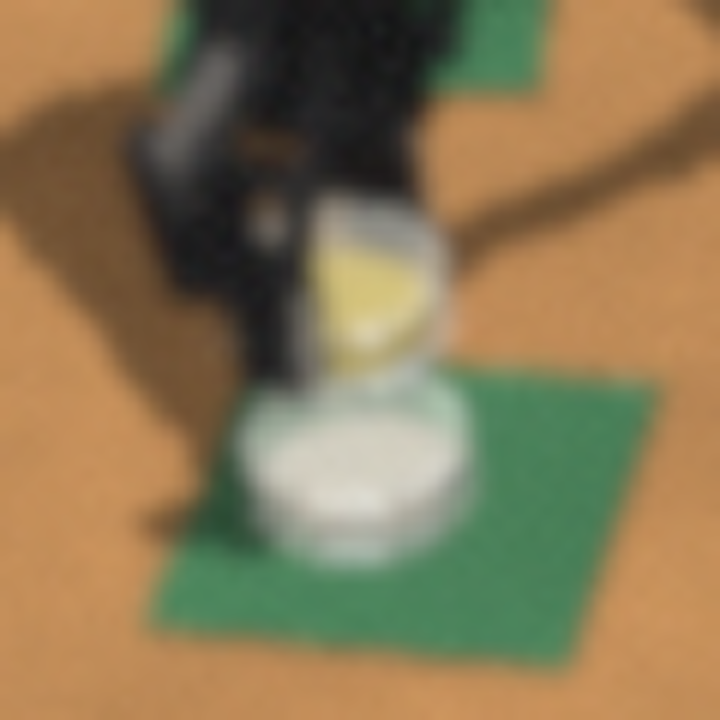

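View pics/t5.png

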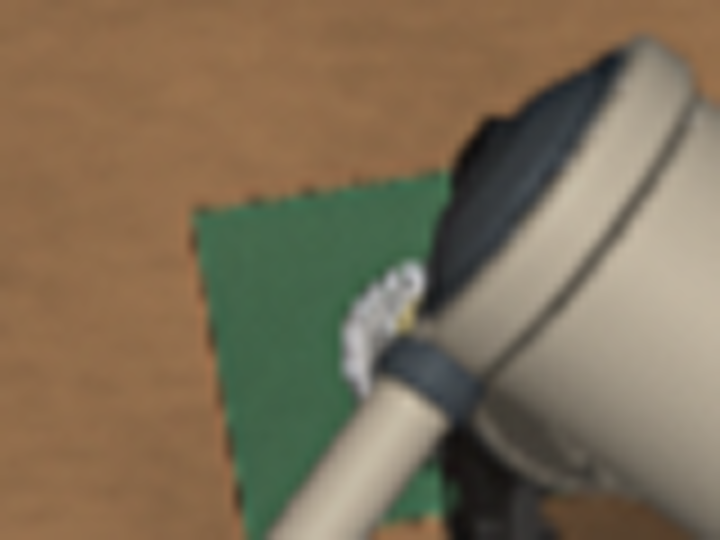

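```bash
cat > rel.py <<'E'
from edge import *
def fit(d,p,z0,z1,sel,n_=np.zeros(2),its=8,w=2.0):
    p=np.array(p,float)
    for it in range(its):
        c=cylhull(d,p,z0,z1)+n_; o,n=edgepts(d,c,w if it<4 else 1.2); f=np.degrees(np.linspace(0,2*np.pi,60,endpoint=False))
        k=np.isfinite(o)&sel(f)
        r=lambda x:(((cylhull(d,x,z0,z1)+n_)-c)*n).sum(1)[k]-o[k]
        p=least_squares(r,p,loss="soft_l1",f_scale=.2,diff_step=1e-3).x
    return p,np.median(np.abs(r(p))),k.sum(),c
E
python3 - <<'E'
from rel import *
s=cam("scene"); s0=dict(s); s0["frame"]=cv2.imread("pics/scene0.png")
e=ctrl.get_state()["eef_pos"]; b=e[2]+.55
# normal direction angle: 0=right, 90=down, 180=left
Y=fit(s,e[:2],b,b+18,lambda f:(f<60)|(f>300)); print("yellow",Y[0],Y[1:3])
W0=fit(s0,[434,-260.5],4,22,lambda f:f>=0); W1=fit(s0,[434,-260.5],4,22,lambda f:(f>0)&(f<180)); W2=fit(s,[434,-260.5],4,22,lambda f:(f<180)); print(W0[:3],W1[:3],W2[:3])
o=np.array([175,180]);im=cv2.resize(s["frame"][180:240,175:235],None,fx=12,fy=12,interpolation=cv2.INTER_CUBIC)
for c,col in((cylhull(s,e[:2],b,b+18),(255,0,255)),(Y[3],(0,255,0)),(W0[3],(0,0,255)),(cylhull(s,e[:2],4,22),(255,0,255))): cv2.polylines(im,[np.int32((c-o)*12+5.5)],True,col,1)
cv2.imwrite("pics/s6.png",im)
# same fit for red/ yellow at rest
R=fit(s,[499,211],4,22,lambda f:f>=0); print("red",R[:3])
t=cam("top"); print("red top",fit(t,[499,211],4,22,lambda f:f>=0)[:3])
E
```

```text
yellow [ 437.40847755 -257.75277582] (np.float64(0.1806967612885726), np.int64(12))
(array([ 434.62780492, -259.75028885]), np.float64(0.47894661817785417), np.int64(60)) (array([ 438.23251411, -258.58764327]), np.float64(0.14591013251172125), np.int64(29)) (array([ 437.3102265 , -258.54622836]), np.float64(0.27619311024246523), np.int64(30))
red (array([497.17171589, 211.69746656]), np.float64(0.4924102760075575), np.int64(60))
red top (array([498.45087485, 209.92932041]), np.float64(0.20056213590353633), np.int64(60))
```

View pics/s6.png

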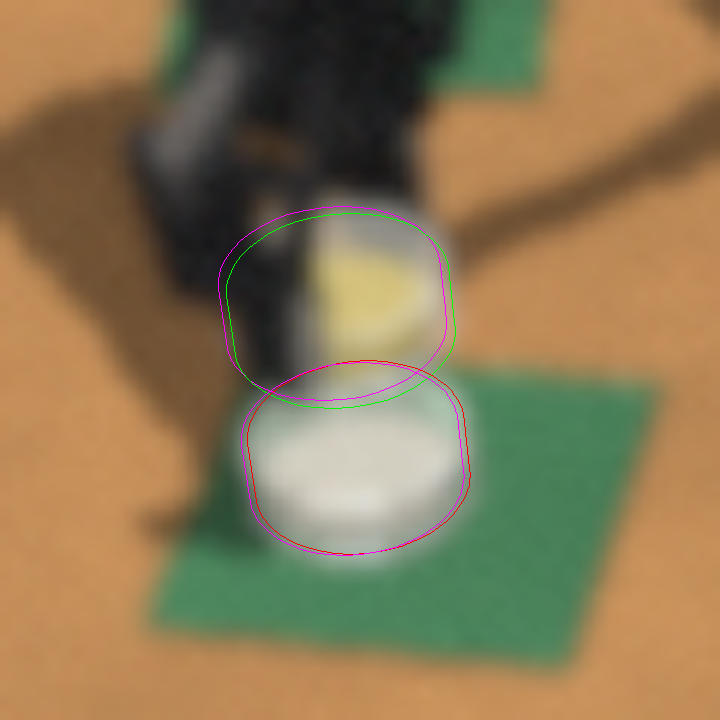

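```bash
python3 - <<'E'
from rel import *
s=cam("scene"); s0=dict(s); s0["frame"]=cv2.imread("pics/scene0.png")
e=ctrl.get_state()["eef_pos"]; b=e[2]+.55
for lo,hi in((320,40),(315,60),(290,40),(290,80)):
    sel=lambda f:(f<hi)|(f>lo)
    print(lo,hi,fit(s,e[:2]+[1,2],b,b+18,sel)[0]-e[:2],fit(s0,e[:2]+[1,2],4,22,sel)[0]-e[:2])
# 1-D: right edge shift only at fixed x
def shift(d,p,z0,z1,sel):
    c=cylhull(d,p,z0,z1);o,n=edgepts(d,c,2);f=np.degrees(np.linspace(0,2*np.pi,60,endpoint=False)); k=sel(f); return np.round(o[k],2)
sel=lambda f:(f<30)|(f>330); print(shift(s,e[:2],b,b+18,sel),shift(s0,e[:2],4,22,sel))
sel=lambda f:(f>45)&(f<90); print("low",shift(s,e[:2],b,b+18,sel),shift(s0,e[:2],4,22,sel))
sel=lambda f:(f>270)&(f<315); print("up",shift(s,e[:2],b,b+18,sel),shift(s0,e[:2],4,22,sel))
E
```

```text
320 40 [2.06472934 3.32373253] [-8.10024235 -5.07919375]
315 60 [1.12747428 2.98229226] [-9.77446263 -6.22204788]
290 40 [-0.56109486  2.09942235] [-4.94012128 -4.53940364]
290 80 [-0.57590666  2.06783812] [-8.71703355 -6.33406246]
[-0.69 -0.75 -0.75   nan   nan   nan -0.58 -0.42 -0.41 -0.81] [ 0.83  0.94  1.59  1.74  1.72  1.68 -0.97 -0.9  -0.8  -0.45]
low [  nan   nan   nan  1.43  1.78 -2.08  1.39] [-0.68 -0.87 -0.97 -0.92 -0.94 -0.94 -0.8 ]
up [-0.41 -0.62 -0.76 -0.14 -0.38  0.22 -0.47] [-0.2  -0.39 -0.71 -0.34 -0.37 -0.65 -0.18]
```

```bash
python3 - <<'E'
from h import *
ctrl.move_l([435.5,-260.6,28],v=60)
print(ctrl.move_l([435.5,-260.6,19],v=12,stop_force=3)); st=ctrl.get_state(); print(st["eef_pos"],st["contact_force"],st["grip_width"],st["time_s"])
s=cam("scene"); crop(s,175,190,60,50,13,"s7.png")
E
```

```text
True
[ 435.56307703 -260.64181427   21.45865805] [-0.87153382 -0.57936258  4.47303587] 52.507692587201504 12.525
```

View pics/s7.png

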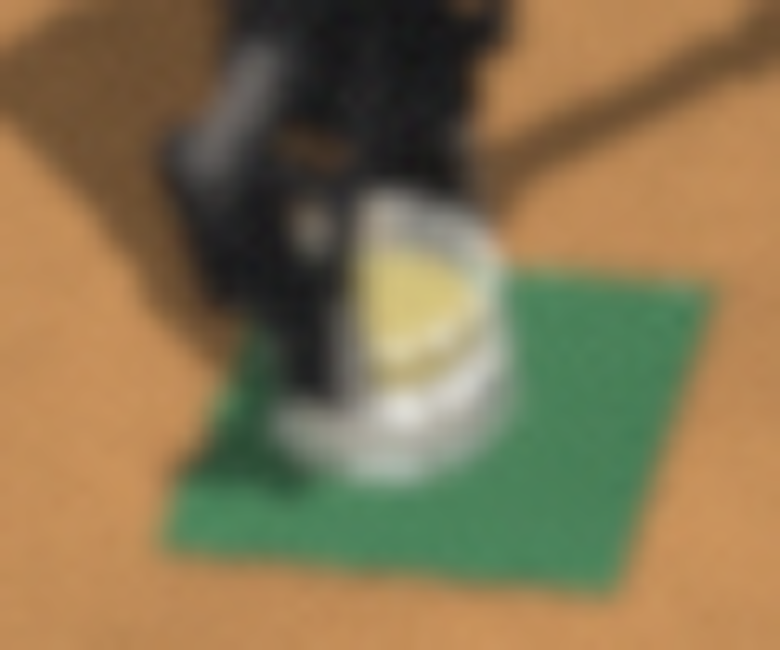

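```bash
python3 - <<'E'
from rel import *
ctrl.gripper_to(70); st=ctrl.get_state(); print(st["eef_pos"],st["contact_force"])
ctrl.move_l([435.5,-260.6,120],v=150)
ctrl.goto([497.5,210,150],[180,0,0])
s=cam("scene"); st=ctrl.get_state();print(st["time_s"],st["eef_pos"])
t=cam("top"); crop(s,175,190,60,50,13,"s8.png");crop(t,335,210,60,50,13,"t8.png"); np.save("t8.npy",t["frame"])
all_=lambda f:f>=0
print("Y top",fit(t,[436,-260.6],22,40,all_)[:3]); t0=dict(t);t0["frame"]=cv2.imread("pics/top0.png");print("W top",fit(t0,[436,-260.6],4,22,all_)[:3])
print("Ymod",fit(t0,[497,210],22,40,all_)[:3])
E
```

```text
[ 434.61680262 -259.99324057   19.92807427] [ 0.59854256 -0.47671649  0.44657839]
15.5917 [497.84708073 208.96769702 149.87653998]
Y top (array([ 436.05798486, -261.50962228]), np.float64(0.42907235980959846), np.int64(60))
W top (array([ 437.36492545, -260.91455471]), np.float64(0.14626229777932165), np.int64(60))
Ymod (array([498.60887512, 209.62247139]), np.float64(0.21085586137463638), np.int64(60))
```

View pics/s8.png

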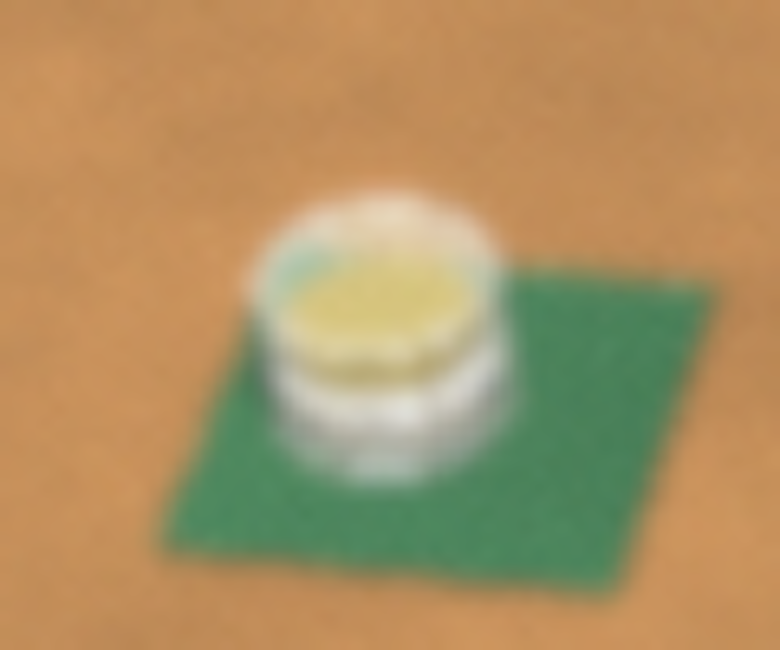

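View pics/t8.png

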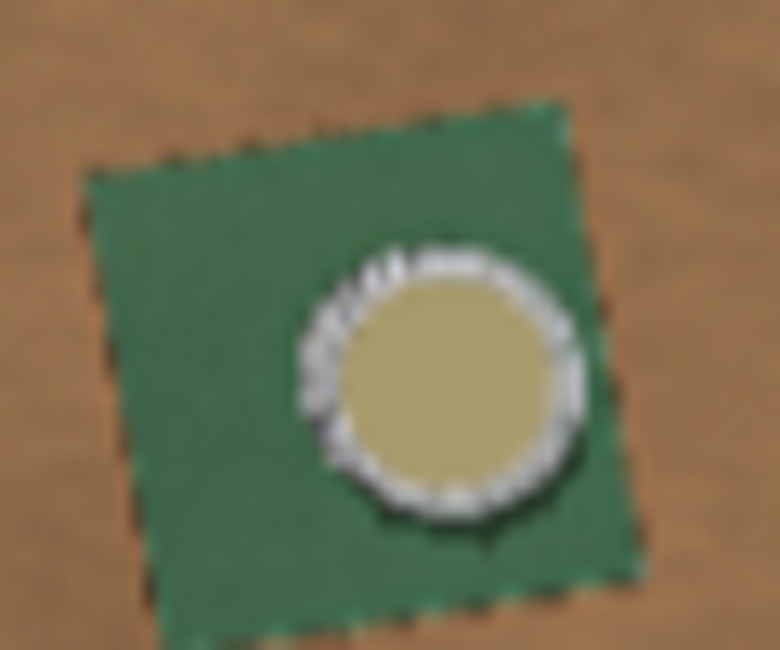

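Yellow sits on white within about 1.3 mm by the top camera, and contact came at the expected height. Now I'll pick up red.

```bash
cat > view.py <<'E'
from h import *
def vpose(ax,yaw,th,d):
    c,s_=np.cos(yaw),np.sin(yaw); v=np.array([-np.sin(th)*c,-np.sin(th)*s_,np.cos(th)])
    x=np.array([np.cos(th)*c,np.cos(th)*s_,np.sin(th)]); z=-v; R=np.stack([x,np.cross(z,x),z],1)
    return v,np.array(ax)+165*v-v*d,Ro.from_matrix(R).as_euler("xyz",degrees=True)
E
python3 - <<'E'
from view import *
v,p,o=vpose([692.6,52.3,60],np.radians(-4.2),np.radians(15.3),7.5); print(v,p,o)
for a in(0,60): print(ctrl.solve_ik(list(p+v*a),list(o)))
ctrl.move_l([497.7,210.6,60],v=150)
print(ctrl.move_l([497.7,210.6,5],v=60,stop_force=8)); ctrl.wait(.2);print(ctrl.get_state()["eef_pos"],ctrl.get_state()["contact_force"])
ctrl.gripper_to(40); ctrl.wait(.2); st=ctrl.get_state(); print(st["eef_pos"],st["orientation"],st["contact_force"],st["grip_width"],st["time_s"])
ctrl.move_l([497.7,210.6,120],v=100); ctrl.wait(.1)
s=cam("scene"); st=ctrl.get_state(); print(st["eef_pos"],st["contact_force"],st["grip_width"],st["time_s"])
crop(s,315,190,75,65,10,"s9.png")
E
```

```text
[-0.26316441  0.01932559  0.96455742] [651.15160497  55.34377987 211.91779341] [180.  -15.3  -4.2]
[ 2.84322071 -0.44127657 79.51139747 -1.85929581 85.74221533  6.9340575 ]
[ 3.04611369 -2.20851424 75.38481628 -1.90809469 91.63932035  6.93727448]
False
[498.0148165  210.70788291   5.52928897] [ 1.06133419 -0.01896678  0.06567674]
[498.25092309 210.79530375   5.8792647 ] [-1.79969406e+02 -8.37696578e-02 -2.21745122e-03] [ 0.08313487 -0.29401043  6.30639483] 52.7246735027345 18.15
[497.35417989 210.46995491 119.14469911] [-0.02066262 -0.18979966 -1.3416071 ] 52.90788860755821 19.6
```

View pics/s9.png

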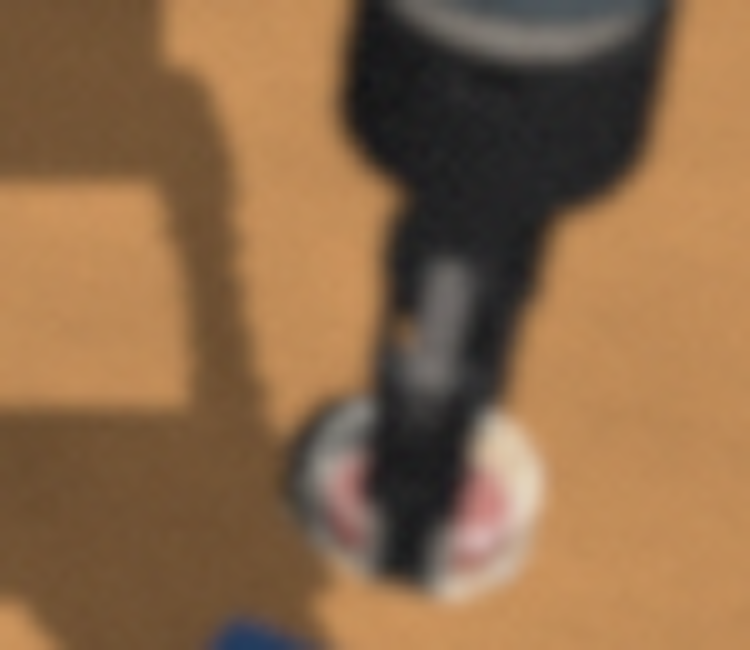

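```bash
python3 - <<'E'
from rel import *
s=cam("scene"); e=ctrl.get_state()["eef_pos"]; o=np.array([325,205]); k=14
im=cv2.resize(s["frame"][205:260,325:380],None,fx=k,fy=k,interpolation=cv2.INTER_CUBIC)
f=lambda p:(np.asarray(p)-o)*k+6.5
for dx,c in((26.5,(0,255,0)),(36,(0,255,255))):
    P=np.array([f(pix(s,[e[0]+dx,e[1]+w,z])) for w,z in((-11,e[2]+4),(11,e[2]+4),(11,e[2]+34),(-11,e[2]+34))]); cv2.polylines(im,[np.int32(P)],True,c,1)
b=e[2]-1.9; cv2.polylines(im,[np.int32(f(cylhull(s,e[:2],b,b+18)))],True,(255,0,255),1)
cv2.imwrite("pics/s10.png",im)
F=fit(s,e[:2]+[0,1],b,b+18,lambda f:(f<60)|(f>300)|((f>110)&(f<250))); print(F[0]-e[:2],F[1:3])
E
```

```text
[-3.32220842  0.82073222] (np.float64(0.410008194844584), np.int64(40))
```

View pics/s10.png

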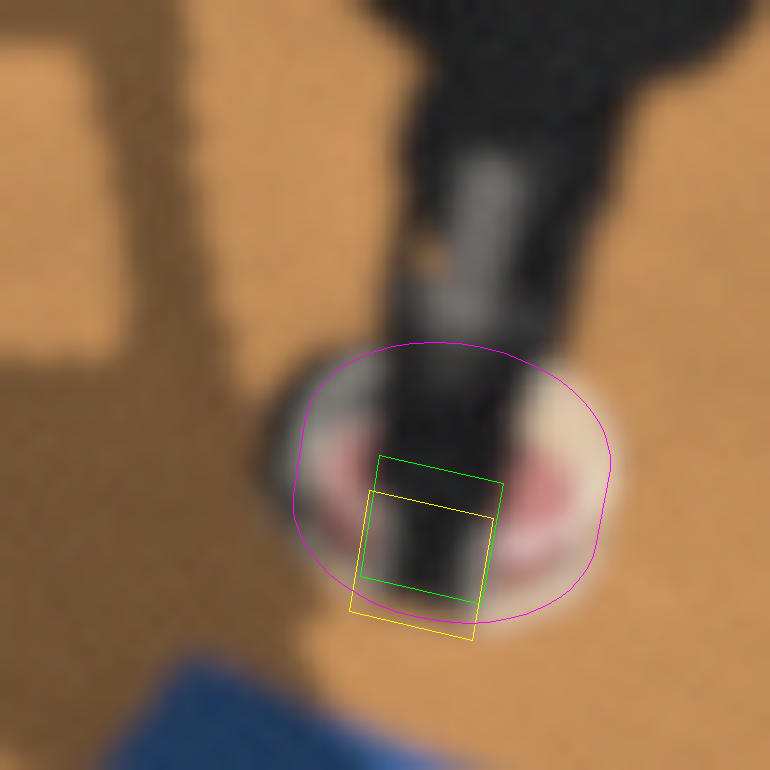

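```bash
python3 - <<'E'
from view import *
v,p,o=vpose([692.6,52.3,60],np.radians(-4.2),np.radians(15.3),7.2)
ctrl.move_l([497.7,210.6,230],v=200)
ctrl.goto(list(p+v*70),list(o)); ctrl.move_l(list(p),v=80); ctrl.wait(.4)
st=ctrl.get_state(); print(p,st["eef_pos"],st["orientation"],st["contact_force"],st["grip_width"],st["time_s"])
s=cam("scene");t=cam("top"); np.save("s11.npy",s["frame"]);crop(s,215,190,130,145,4,"s11.png");crop(t,215,105,100,85,7,"t11.png")
E
```

```text
[651.07265565  55.34957754 212.20716063] [651.10475839  55.34694826 212.4391544 ] [-179.99817876  -15.31859307   -4.20061558] [-0.84699707 -0.13291874 -0.33302505] 52.73962080150264 22.7167
```

View pics/s11.png

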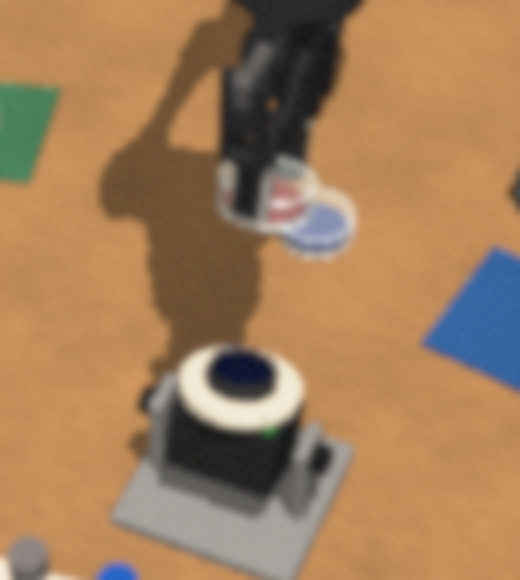

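View pics/t11.png

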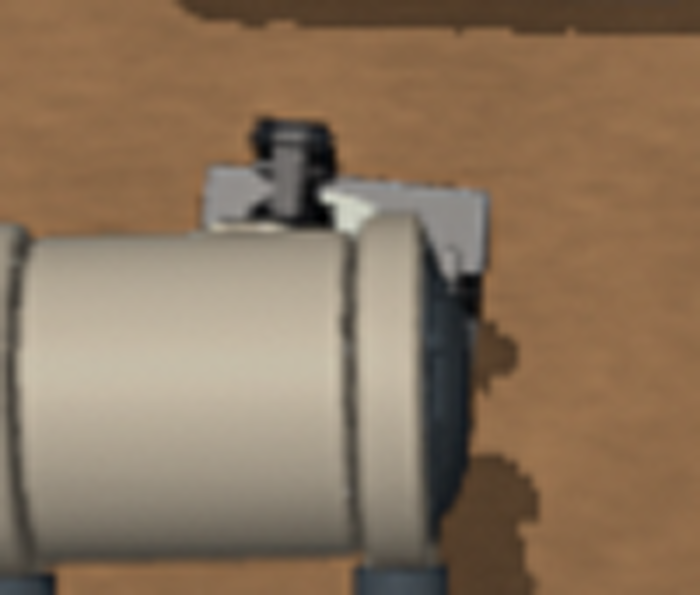

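```bash
python3 - <<'E'
from rel import *
t8=np.load("t8.npy")
s=cam("scene"); t=dict(cam("top")); t["frame"]=t8
f=np.linspace(0,2*np.pi,60,endpoint=False); D=np.stack([np.cos(f),np.sin(f)],1)
def bias(d,c,sel=None):
    x=np.zeros(3)
    for it in range(5):
        o,n=edgepts(d,c+x[:2]+x[2]*D,1.5); # signed along n ; convert to along outward D
        e=o*np.sign((n*D).sum(1)); k=np.isfinite(e)
        if sel is not None:k&=sel(np.degrees(f))
        g=least_squares(lambda y:(D[k]@y[:2]+y[2]-e[k]),np.zeros(3),loss="soft_l1",f_scale=.15).x; x+=g
    return x.round(2),k.sum()
Yp=[435.5,-260.6]
print("top yellow", bias(t,cylhull(t,Yp,22,40)))
print("scene stack", bias(s,cylhull(s,Yp,4,40)), bias(s,cylhull(s,Yp,22,40),lambda a:(a>180)), bias(s,cylhull(s,[436.2,-260.2],4,22),lambda a:(a<180)))
E
```

```text
top yellow (array([-0.09, -0.23,  0.6 ]), np.int64(60))
scene stack (array([ 0.05, -0.16,  0.53]), np.int64(60)) (array([ 0.13, -0.34,  0.45]), np.int64(29)) (array([ 0.01,  1.41, -0.82]), np.int64(30))
```

```bash
python3 - <<'E'
from rel import *
s=cam("scene"); x,y,w,h=235,262,80,65
s0=cv2.imread("pics/scene0.png"); s["frame"]=s0
k=10
for th,tag in((13,"a"),(15.3,"b"),(17.5,"c")):
    q=np.array([692.5,51.8,np.radians(-4.2),np.radians(th)]); n=np.array([.13,-.2])
    print(th,"lens",crop_(s,headpt(q,45,0,0),oS)+8*n)
    C=np.array([crop_(s,X,oS)+8*n for a in(28,35) for X in circ(q,a,37)]); print("ring ext",C.min(0),C.max(0))
    B=np.array([crop_(s,X,oS)+8*n for X in circ(q,45,22)]); print("barrel ext",B.min(0),B.max(0))
    if tag=="b":
        im=cv2.resize(s0[262:337,235:315],None,fx=8,fy=8,interpolation=cv2.INTER_CUBIC)
        for a,r in((28,37),(35,37),(45,22)):
            cv2.polylines(im,[np.int32([crop_(s,X,oS)+8*n for X in circ(q,a,r)])],True,(255,0,255),1)
        for yy in(-58,58): cv2.circle(im,tuple(np.int32(crop_(s,foot(q,(0,yy,60)),oS)+8*n)),3,(0,0,255),-1)
        cv2.polylines(im,[np.int32([crop_(s,foot(q,(a,b,12)),oS)+8*n for a,b in((55,60),(55,-60),(-55,-60),(-55,60))])],True,(255,255,0),1)
        cv2.imwrite("pics/s12.png",im)
E
```

```text
13 lens [322.97773982 160.91915431]
ring ext [194.02252924 112.43402708] [443.50864062 287.30152221]
barrel ext [249.00210852 115.77916796] [396.83564203 207.75215521]
15.3 lens [325.26831809 157.73199387]
ring ext [195.73714141 113.52643393] [444.94873419 281.60326747]
barrel ext [251.52027989 114.78912997] [398.90613614 202.31184374]
17.5 lens [327.42827087 154.88044678]
ring ext [197.3940106  114.75358821] [446.27882498 276.18557692]
barrel ext [253.91851032 114.05703789] [400.84008962 197.25977817]
```

View pics/s12.png

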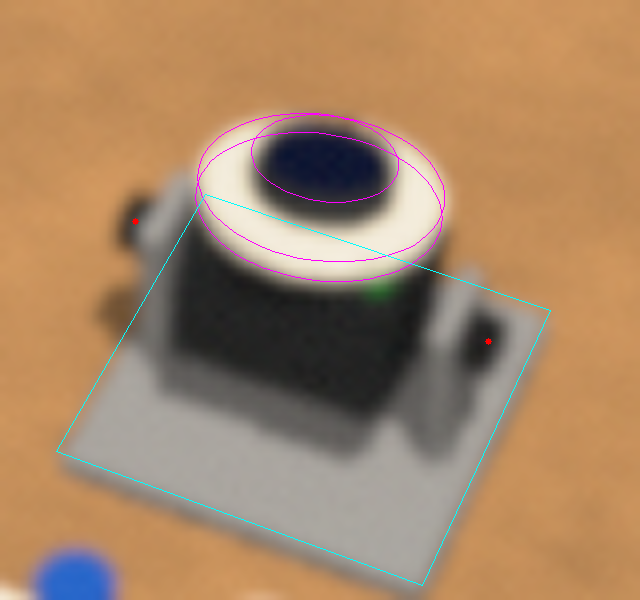

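```bash
python3 - <<'E'
from h import *
t=cam("top")
g=lambda c,r,z: onz(t,((c/11-.5)+230,(r/11-.5)+115),z)
print("back12",g(354,168.5,12),"front12",g(346,563,12),"front0",g(346,574,0), "knob",g(354,330.5,60))
I=cv2.imread("pics/top0.png")
for c in(245,250,271,276): print(c,[tuple(map(int,I[r,c])) for r in list(range(127,133))],"|",[tuple(map(int,I[r,c])) for r in range(162,171)])
E
```

```text
back12 [746.74972033  54.72231861  12.        ] front12 [640.51739364  53.50990694  12.        ] front0 [639.50818396  53.97221644   0.        ] knob [692.98486971  51.12832469  60.        ]
245 [(72, 106, 143), (88, 107, 127), (134, 137, 141), (132, 135, 140), (140, 141, 143), (142, 144, 147)] | [(142, 144, 148), (145, 147, 151), (132, 135, 136), (68, 69, 74), (49, 73, 100), (75, 110, 149), (77, 110, 148), (77, 111, 149), (76, 110, 147)]
250 [(71, 107, 145), (71, 93, 119), (139, 140, 141), (142, 145, 147), (139, 143, 146), (140, 143, 146)] | [(141, 144, 148), (142, 145, 148), (139, 141, 144), (108, 109, 110), (54, 69, 89), (68, 102, 138), (69, 101, 137), (70, 102, 137), (71, 102, 136)]
271 [(74, 107, 142), (72, 106, 141), (73, 108, 147), (87, 113, 147), (144, 143, 144), (142, 144, 145)] | [(79, 80, 81), (78, 79, 80), (79, 79, 81), (80, 81, 83), (79, 81, 82), (70, 70, 72), (45, 54, 66), (41, 61, 84), (56, 82, 110)]
276 [(73, 107, 143), (75, 108, 146), (73, 106, 143), (70, 103, 137), (87, 101, 117), (142, 144, 144)] | [(77, 79, 80), (78, 79, 80), (76, 76, 79), (78, 79, 81), (109, 111, 113), (137, 139, 141), (91, 93, 96), (55, 77, 103), (75, 109, 149)]
```

```bash
python3 - <<'E'
from view import *
from edge import hull
v,p,o=vpose([692.7,51.9,60],np.radians(-4.2),np.radians(15.1),7.2)
ctrl.move_l(list(p),v=20,rotation=list(o)); ctrl.wait(.6)
st=ctrl.get_state(); print(p,o,st["eef_pos"],st["orientation"],np.abs(st["qvel"]).max(),st["grip_width"],st["time_s"],st["contact_force"])
s=cam("scene"); off=np.array([255,220]); k=12
im=cv2.resize(s["frame"][220:265,255:310],None,fx=k,fy=k,interpolation=cv2.INTER_CUBIC)
R=Ro.from_euler("xyz",st["orientation"],degrees=True).as_matrix(); e=st["eef_pos"]; vv=-R[:,2]
c=e+vv*7.2
print("centre",c,"err vs",np.array([692.7,51.9,60])+165*v-c)
pts=[pix(s,c+vv*h+27.5*(np.cos(a)*R[:,0]+np.sin(a)*R[:,1])) for h in(-9,9) for a in np.linspace(0,6.28,90)]
cv2.polylines(im,[np.int32((hull(pts)-off)*k+5.5)],True,(255,0,255),1); cv2.imwrite("pics/s13.png",im)
E
```

```text
[651.70278396  54.91064735 212.35158115] [180.  -15.1  -4.2] [651.70578205  54.93084222 212.34581328] [179.99965985 -15.10075639  -4.19760115] 0.03912506301373229 52.4519616009373 24.1667 [ 0.5256597  -0.50563341 -0.85931436]
centre [649.8350925   55.06818119 219.29719146] err vs [-0.00290395 -0.0201659   0.00579263]
```

View pics/s13.png

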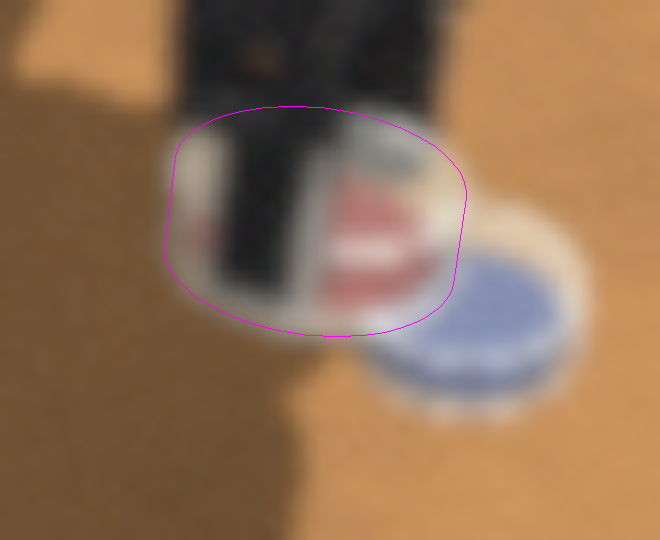

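The outline predicted for the red dish, at crop (315,220), matches the picture to about 0.5 px, so it is held square and still. Blue is untouched at (475,310). I'll hand in.

```bash
python3 - <<'E'
from bench import ctrl
print(ctrl.finish_job())
E
```

```text
the job is handed in; nothing more can be done
None
```

I set the yellow dish down on the white dish, touching down gently at the expected height before letting go. Then I picked up the red dish and handed in at about 24 s while holding it still in front of the inspection camera.

**Yellow on white:** the top camera puts yellow about 1.3 mm off white's centre, and the scene view looked aligned.

**Red at the view point:** the arm stands within 0.1 mm of the point I computed, and the dish's predicted outline matches the scene picture to about 0.5 px. The top camera could not check this, because the arm blocked its view.

**Camera tilt:** this is the least certain number. Measurements taken within the top view gave about 15.4°, while the two-camera fits ranged from 13° to 17°. I used 15.1°, which could be off by about 1°, or roughly 3 mm at the view point. Whether the tilt is right could not be checked further.

**Other objects:** the arm was not sent near the camera, blue dish, beakers or bottles. I only checked the blue dish in a close view at the end, and it looked undisturbed.

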